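# Angle the filling rail past the post into its bay

### The arm

A 6-joint arm with a two-finger parallel gripper is mounted at the origin on the work surface. World frame = base frame: x ahead of the robot, y to its left, z up, the work surface at z = 0. Lengths are in m, angles in rad, forces in N, time in s.
With the tool pointing down it reaches from about 0.325 to 0.875 m from the base axis. Payload 4.4 kg.
Tool frame: the origin (TCP) lies at the very end of the fingers, on their centre line; the grasp point (between the pads) lies 19 mm behind it; z points along the fingers, y is the direction in which the jaws open and shut (so a half turn about z gives the same grasp; the last joint's range is limited). The gripper opens to 85 mm and grips with 20 to 120 N. Pads are 22 mm wide; open, the fingers measure 114 mm over their backs; the gripper's body (76 mm by 85 mm) begins 54 mm behind the grasp point. The pads swing forward as they close: fully open they stand 13 mm farther back than shut.
Start: joints at [1.097, 0.207, 1.542, -0, 1.393, -0.15], TCP at [0.182, 0.545, 0.231] pointing down, gripper open.
Joint ranges: [-2.73, 2.73], [-0.86, 2.22], [0.23, 2.46], [-1.11, 4.25], [0.08, 2.63], [-2.82, 2.82]. Speed limits (rad/s): [2.79, 2.79, 3.14, 3.14, 3.14, 3.14].

### API

Orientations are given as [roll, pitch, yaw] about the fixed x, y, z axes, in that order (R = Rz(yaw) Ry(pitch) Rx(roll)).
In Python, from workcell import monitor, vision, order gives the robot as it stands. The module is installed in compiled form; this text tells all that it offers.
- The arm moves only by the shell command python3 -m pendant 'ROWS' [FORCE]. ROWS is a JSON object of lists of equal length, an entry for each row: "angular": the turn, a rotation vector about the tool's x, y, z in degrees, a list of three; "linear": the shift along the tool's x, y, z in mm, a list of three; "jaw": the gripper's target within -1 to 1 (fully open at 1, half-way at 0, shut at -1). In form: {"angular": [[rx, ry, rz], ...], "linear": [[x, y, z], ...], "jaw": [jaw, ...]}. A call has exactly 8 rows; each row shifts and turns the commanded pose from where the row before left it, along the tool's axes as they then stand; what a row does not reach is not made up. A row lasts 1/10 s, in which the tool goes at most 50 mm and 8.59 degrees, less where a joint would pass 70% of its speed; a pose out of reach is approached as far as the arm can. A call with a gripper value outside its range is refused whole. The fingers move at their own pace and stop on an object; FORCE is the grip in N (left out, the last holds). Time passes only in rows, so rows that do not move let the fingers close, or fill a call up. It gives the time, the measured TCP pose, the force and the opening at its end, in the units of the state.
- monitor.state(): the state, without advancing time (a new reading comes with each control period).
- vision.camera(name): name is "scene" or "top"; returns (picture, depth): 400x640x3 uint8, red, green, blue; 400x640 float32, m along the optical axis (not along the pixel's ray), 0 where there is no reading.
- vision.camera_model(name): a dict with "fov_y" (degrees; the focal length in pixels is half the picture's height over the tangent of half this angle, whatever the lens; pixels are square), "cx", "cy" (the principal point, pixels), "rvec" (rotation vector, rad) and "tvec" (3), from world to camera coordinates, as OpenCV has them. Camera axes: x right, y down, z forward; pixel columns grow to the right and rows downward; lengths in m; the calibration is good to about 2 mm. A picture is of the moment at which its call begins. camera_model takes no time and is no camera call.
- order.close_job(): hands the job in, once; it reports no verdict.
The state is a dict: "t": time; "q": joint angles; "joint_vel": joint speeds; "joint_efforts": joint torques, N m; "position": TCP position; "eef_rot": TCP orientation; "wrist_force": force on the tool from outside, world axes, zero at the start; "torque": the same for the moment, N m; "finger_gap": opening from 0.0 (shut) to 1.0 (fully open).
Only numpy, scipy, OpenCV 4.12 (cv2) and the standard library are available. Lean on these libraries where they do the work, as an engineer would, in place of code of your own. Each camera call takes 0.05 s, during which the arm holds its last target. There are 200 camera calls.

### The job

Put the long black filling rail away in the low white bay by pushing it with the fingertips: angle it so that one end goes in behind the short steel post that stands before the bay, then swing the other end in, until the rail lies inside the bay, flush along the bay's back wall. Only push: keep the rail flat on the counter, never lifted or tipped, and leave everything else standing where it is.

Things in the scene. Friction and masses are not known exactly. Their poses are not given: they have to be found in the camera images.
- rail: loose straight black plastic bar, 240 mm long (its y), 40 mm wide (its x), 26 mm high, 0.35 to 0.7 kg, five flat steel pans in a row on top (2 mm proud); slides on the steel counter; both ends and both sides alike; origin at the centre of its underside; starts on the robot's side of bay and post, roughly parallel to the bay
- rail_end_a (a point): centre of the rail's end face at its +y end, 13 mm above the counter
- rail_end_b (a point): centre of the rail's end face at its -y end, 13 mm above the counter
- bay: fixed white bay with blue top edges, open to the robot (its -x side). Origin on the counter at the middle of the back wall's inner face; y along that wall, x away from the robot. Back wall 12 mm thick (x 0 to 12). Two end walls, inner faces at y = +-140 mm, 12 mm thick, reaching to x = -65 mm. Walls 43 mm high. Rail home: anywhere between the end walls, a long side on the back wall
- post: fixed upright dark steel post, 24 mm diameter, 60 mm high, origin at the centre of its foot. In the bay's frame at x = -73 mm, y = +90 or -90 mm (varies). Free: 61 mm between post and back wall; 218 mm between post and the opposite end wall, less than the rail's length, so it cannot go straight in. A thin bright disc flush with the counter marks the other place, no obstacle
- compact_left: bystander: closed round compact case, 46 mm in diameter, 19 mm high, beside the bay's left (+y) end; origin at the centre of its underside
- compact_right: bystander: the same size of compact case beside the bay's right (-y) end; origin at the centre of its underside
- tub: bystander: clear tub with black lid, 130 x 180 x 65 mm, far right; origin at the centre of its underside
- steel_cup: bystander: open steel cup, 80 mm in diameter, 75 mm high, far left; origin at the centre of its underside
- spatula: bystander: spatula 200 mm long lying flat, to the left of the bay, between compact and cup, pointing away from the robot
- bottle: bystander: white bottle, 60 mm in diameter, 150 mm high, right of the bay; origin at the centre of its underside
- jar: bystander: glass jar with black cap, 68 mm in diameter, 60 mm high, close behind the bay's back wall; origin at the centre of its underside
There are look-alikes about, which are no part of the job. Of the things that look like the rail, the largest one is meant.

How it is judged:
At the end, for the whole second after the job is handed in: The rail rests flat on the counter inside the bay, between its end walls, both ends within 8 mm of touching the back wall (end centres at most 28 mm from it, 20 mm being contact) and parallel to it within 0.06 rad, at rest (x of each of rail_end_a, rail_end_b in the frame of bay above -0.028 m and y of rail in the frame of bay between -0.024 and 0.024 m and x of rail in the frame of bay below -0.016 m and angle between the y axis of rail and the y axis of bay, either way round below 0.06 rad and height (world z) of rail below 0.004 m and angle between rail's own z axis and vertical below 0.05 rad and linear speed of rail below 0.01 m/s).
It fails at once if the rail is lifted off the counter (height (world z) of rail above 0.012 m).
It fails at once if the rail is tipped (angle between rail's own z axis and vertical above 0.12 rad).
It fails at once if something else on the counter is moved (more than 25 mm) (distance of any of compact_left, compact_right, tub, steel_cup, spatula, bottle, jar from where it was at the start of the episode above 0.025 m).
It also fails if it takes over 72 s, if anything falls off the work surface, if the arm or the gripper's body presses on something with over 40 N, if the wrist force passes 120 N, or if a joint passes its speed limit or range.

## Working session

There is one attempt and no reset: what is moved stays moved. The work goes in short steps, Python scripts to look and compute and a shell command to move; the robot and the scene stay as the last step left them, time stands still between calls to the robot, and variables do not carry over. Pictures are saved under pics/ and viewed, about 8 in all and at most 12, crops included, and the job is handed in when it is done.

```bash
mkdir -p pics
cat > h.py <<'E'
import numpy as np, cv2
from workcell import monitor, vision, order
def cam(n):
    m=vision.camera_model(n); R=cv2.Rodrigues(np.array(m["rvec"],float))[0]; t=np.array(m["tvec"],float).ravel()
    f=200/np.tan(np.radians(m["fov_y"])/2); return R,t,f,m["cx"],m["cy"]
def cloud(n,d):
    R,t,f,cx,cy=cam(n); v,u=np.mgrid[0:400,0:640]
    P=np.stack([(u-cx)/f*d,(v-cy)/f*d,d],-1); return (P-t)@R
def onplane(n,u,v,z):
    R,t,f,cx,cy=cam(n); r=R.T@np.array([(u-cx)/f,(v-cy)/f,1]); c=-R.T@t; return c+r*(z-c[2])/r[2]
def proj(n,p):
    R,t,f,cx,cy=cam(n); q=R@np.array(p)+t; return q[0]/q[2]*f+cx,q[1]/q[2]*f+cy
E
python3 - <<'E'
from h import *
for n in("top","scene"):
    im,d=vision.camera(n); cv2.imwrite(f"pics/{n}0.png",im[...,::-1]); np.savez(f"{n}0.npz",im=im,d=d)
    m=vision.camera_model(n);print(n,m)
s=monitor.state();print(s)
E
```

```text
top {'fov_y': 57.451860726177095, 'cx': 320.8958663554465, 'cy': 207.66066043666802, 'rvec': array([ 2.13694549, -2.1666895 ,  0.10851921]), 'tvec': array([-0.00119902,  0.58240452,  1.0753547 ])}
scene {'fov_y': 57.90907507588889, 'cx': 320.5845888191087, 'cy': 197.9708779202319, 'rvec': array([ 1.57626154,  2.0709245 , -0.74854843]), 'tvec': array([ 0.18588015, -0.40072935,  1.46729821])}
{'t': 0.1, 'q': array([ 1.09748918e+00,  2.07383655e-01,  1.54282829e+00, -1.94083285e-06,
        1.39349740e+00, -1.50486570e-01]), 'joint_vel': array([ 1.32167637e-03, -3.79988995e-03, -4.15952375e-03,  1.73114492e-03,
       -2.00582483e-07,  8.70367562e-05]), 'joint_efforts': array([-6.78645374e-04, -3.84092617e+01, -2.92548662e+01, -1.76973340e-04,
        4.83198470e-03, -1.38970768e-05]), 'position': array([0.18210017, 0.54467504, 0.23020597]), 'eef_rot': array([-3.13949961e+00, -3.15443331e-04,  2.81877209e+00]), 'wrist_force': array([-0.46432168, -0.17813766,  0.32014277]), 'torque': array([0.01593639, 0.02569065, 0.0325727 ]), 'finger_gap': 1.0023104151665296}
```

View pics/top0.png

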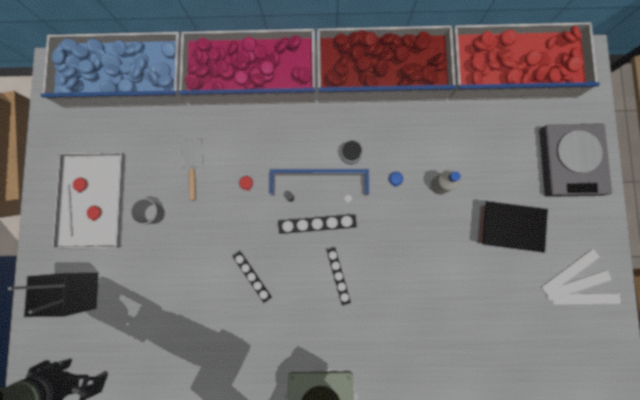

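View pics/scene0.png

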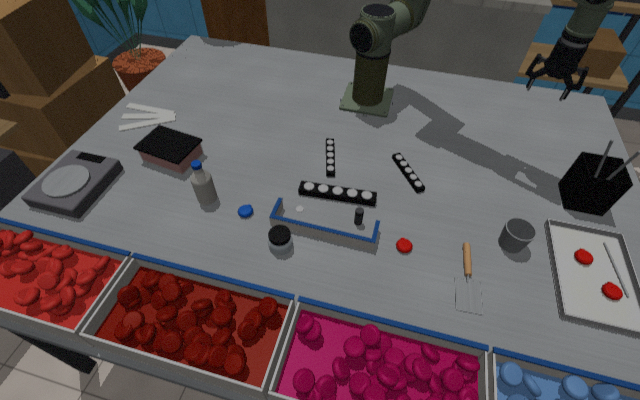

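The top view shows the bay as a blue U at (270–368, 170–193), with the post at (289,196) on the left and the flush disc at (348,198) on the right. There are three rail-like bars:
- **(317,224):** about 78 px long, five large pans, parallel to the bay.
- **(252,276) and (339,276):** both about 57 px long.

The first is the longest and fits the description, so it's the rail. I'll measure it next and confirm with a crop.

```bash
cat >> h.py <<'E'
B=None
def rail(n="top",im=None,d=None,win=(0.3,0.65,-0.25,0.25)):
    if im is None: im,d=vision.camera(n)
    # intersect rays with z=.027, dark or pan inside; use minAreaRect of dark pixels
    R,t,f,cx,cy=cam(n); v,u=np.mgrid[0:400,0:640]
    r=np.stack([(u-cx)/f,(v-cy)/f,np.ones(u.shape)],-1)@R; c=-R.T@t
    P=c+r*((0.026-c[2])/r[...,2])[...,None]
    m=(im.max(-1)<75)&(P[...,0]>win[0])&(P[...,0]<win[1])&(P[...,1]>win[2])&(P[...,1]<win[3])
    m=cv2.morphologyEx(m.astype(np.uint8),cv2.MORPH_CLOSE,np.ones((7,7)))
    k,l,st,ce=cv2.connectedComponentsWithStats(m)
    out=[]
    for i in range(1,k):
        if st[i,4]<60: continue
        q=P[l==i][:,:2].astype(np.float32); out.append((st[i,4],np.array(cv2.minAreaRect(q)[0]).round(4),np.array(cv2.minAreaRect(q)[1]).round(3),round(cv2.minAreaRect(q)[2],1)))
    return im,d,out
E
python3 - <<'E'
from h import *
D=np.load("top0.npz");im,d=D["im"],D["d"]
_,_,o=rail("top",im,d)
for x in o:print(x)
P=cloud("top",d)
# blue edges at z=.043
hsv=cv2.cvtColor(im,cv2.COLOR_RGB2HSV)
m=(hsv[...,0]>100)&(hsv[...,0]<130)&(hsv[...,1]>90)
v,u=np.nonzero(m); k=(u>262)&(u<376)&(v>160)&(v<200); v,u=v[k],u[k]
Q=np.array([onplane("top",a,b,.043)[:2] for a,b in zip(u,v)])
print("blue rect",cv2.minAreaRect(Q.astype(np.float32)),len(Q))
bw=Q[(v<176)&(u>280)&(u<358)]; print("back wall fit y->x",np.polyfit(bw[:,1],bw[:,0],1), "blue z",np.median(P[v,u,2]))
p=P[190:202,282:297]; print("post z",np.round(p[...,2].max(),3)); 
hi=P[(np.abs(P[...,2]-.058)<.008)]; hi=hi[(hi[:,0]>.35)&(hi[:,0]<.62)&(abs(hi[:,1])<.2)];print("post/jar pts",hi[:,:2].round(3).tolist()[:40])
print("rail z", np.median(P[222:227,285:350,2]))
c=im[155:245,250:390]; cv2.imwrite("pics/crop0.png",cv2.resize(c[...,::-1],None,fx=5,fy=5,interpolation=cv2.INTER_CUBIC))
E
```

```text
blue rect ((0.663373589515686, -0.0038608312606811523), (0.2987293303012848, 0.06822283565998077), 89.09761810302734) 334
back wall fit y->x [0.01266905 0.6953862 ] blue z 0.04358101568460658
post z 1.136
post/jar pts [[0.619, 0.097], [0.619, 0.094], [0.619, 0.091], [0.618, 0.088], [0.619, 0.085], [0.618, 0.082], [0.618, 0.079], [0.619, 0.076], [0.616, 0.097], [0.615, 0.094], [0.616, 0.091], [0.616, 0.088], [0.616, 0.085], [0.616, 0.082], [0.616, 0.079], [0.613, 0.097], [0.612, 0.094], [0.613, 0.091], [0.612, 0.088], [0.613, 0.085], [0.613, 0.082], [0.613, 0.079], [0.614, 0.077], [0.61, 0.094], [0.61, 0.091], [0.609, 0.088], [0.609, 0.085], [0.609, 0.082], [0.61, 0.08], [0.607, 0.092], [0.607, 0.088], [0.607, 0.086]]
rail z 0.02794774220939958
```

View pics/crop0.png

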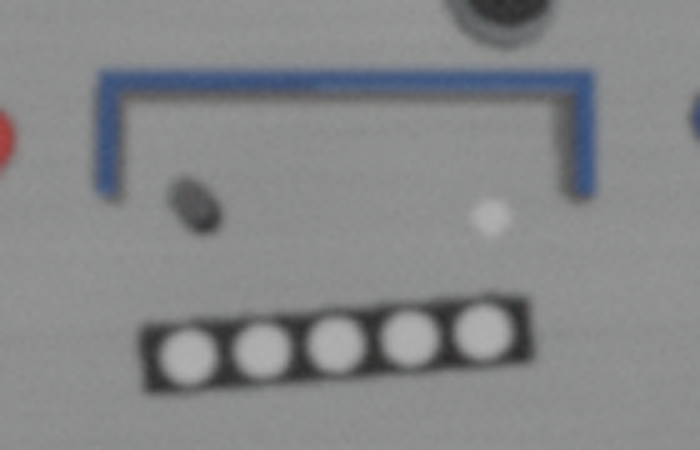

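The crop confirms it: the rail has five pans, with corners at about (140,325) and (530,360) in the crop, and it measures 28 mm high. My dark-pixel mask returned nothing, so I'll fit the rail from depth instead.

```bash
cat >> h.py <<'E'
BO=np.array([.6895,-.004]); BA=-0.0127
bx=np.array([np.cos(BA),np.sin(BA)]); by=np.array([-np.sin(BA),np.cos(BA)])
def tobay(p): p=np.array(p)[:2]-BO; return np.array([p@bx,p@by])*1000
def railfit(n="top",im=None,d=None):
    "rail centre (bay mm), angle (deg, + = left end away), ends in bay, world centre"
    if im is None: im,d=vision.camera(n)
    P=cloud(n,d); m=(P[...,2]>.018)&(P[...,2]<.034)&(P[...,0]>.42)&(P[...,0]<.685)&(abs(P[...,1])<.26)&(im.max(-1)-im.min(-1).astype(int)<40)
    m=cv2.morphologyEx(m.astype(np.uint8),cv2.MORPH_OPEN,np.ones((5,5)))
    k,l,st,ce=cv2.connectedComponentsWithStats(m); i=1+np.argmax(st[1:,4])
    (c,s,a)=cv2.minAreaRect(P[l==i][:,:2].astype(np.float32)); bp=cv2.boxPoints((c,s,a))
    b=sorted([(np.linalg.norm(bp[j]-bp[(j+1)%4]),j) for j in range(4)])
    e=[(bp[j]+bp[(j+1)%4])/2 for _,j in b[:2]]; e.sort(key=lambda q:-q[1])
    L,Rr=tobay(e[0]),tobay(e[1]); c=tobay(c); t=np.arctan2(L[0]-Rr[0],L[1]-Rr[1])
    u=np.array([np.sin(t),np.cos(t)])*120
    print(n,"centre bay",c.round(1),"size",np.round(s,3),"theta deg",round(np.degrees(t),1),"L",(c+u).round(1),"R",(c-u).round(1),"world c",(BO+c[0]/1e3*bx+c[1]/1e3*by).round(4))
    return im,d
def toworld(x,y): return (BO+x/1e3*bx+y/1e3*by).round(4)
E
python3 - <<'E'
from h import *
for n in("top","scene"):
    D=np.load(n+"0.npz");railfit(n,D["im"],D["d"])
    P=cloud(n,D["d"]);h=P[(P[...,2]>.045)&(P[...,2]<.064)&(P[...,0]>.58)&(P[...,0]<.65)&(P[...,1]>.04)&(P[...,1]<.13)];print("post",h.mean(0),h.min(0),h.max(0))
print("exp post",toworld(-73,90), "tool x,y axes:")
from scipy.spatial.transform import Rotation as Ro
s=monitor.state();print(Ro.from_euler("xyz",s["eef_rot"]).as_matrix().round(3))
E
```

```text
top centre bay [-154.3    6.9] size [0.04  0.238] theta deg -4.7 L [-164.2  126.5] R [-144.5 -112.7] world c [0.5353 0.0049]
post [0.61784126 0.08707104 0.05959895] [0.60656451 0.07610431 0.04866946] [0.62793769 0.09719605 0.06379762]
scene centre bay [-153.3    6.1] size [0.044 0.238] theta deg -5.1 L [-164.   125.6] R [-142.6 -113.4] world c [0.5363 0.0041]
post [0.62097515 0.08735346 0.05656406] [0.60507671 0.07567225 0.04525402] [0.63117063 0.09909249 0.06348583]
exp post [0.6176 0.0869] tool x,y axes:
[[-0.948  0.317 -0.001]
 [ 0.317  0.948 -0.002]
 [ 0.    -0.002 -1.   ]]
```

Both cameras agree to within about 1 mm: rail centre in the bay frame (-154, +6), angle -4.9°, and the post is where it should be. The plan, in four pushes:
1. Push the left end face right by about 50 mm.
2. Push the left part forward until the rail is at about 17°.
3. Push it lengthwise in behind the post.
4. Swing the right end in.

First I'll shut the jaws and travel to the left end.

```bash
python3 -m pendant '{"angular":[[0,0,-7.5],[0,0,-7.5],[0,0,-7.5],[0,0,0],[0,0,0],[0,0,0],[0,0,0],[0,0,0]],"linear":[[0,0,0],[0,0,0],[0,0,0],[-24,-32,0],[-24,-32,0],[-24,-32,0],[-24,-32,0],[-24,-32,0]],"jaw":[-1,-1,-1,-1,-1,-1,-1,-1]}' 30; python3 -m pendant '{"angular":[[0,0,0],[0,0,0],[0,0,0],[0,0,0],[0,0,0],[0,0,0],[0,0,0],[0,0,0]],"linear":[[-24,-32,0],[-24,-32,0],[-24,-32,0],[-24,-32,0],[-24,-32,0],[-24,-32,0],[-24,-32,0],[-24,-24,0]],"jaw":[-1,-1,-1,-1,-1,-1,-1,-1]}'
```

```text
t: 0.9
position: [0.3137, 0.3926, 0.2308]
eef_rot: [-3.141, -0.001, -3.071]
wrist_force: [0.8, -0.3, 0.2]
finger_gap: 0.0
t: 1.7
position: [0.5227, 0.1581, 0.2308]
eef_rot: [-3.141, -0.001, -3.073]
wrist_force: [-0.3, 0.8, 0.5]
finger_gap: 0.001
```

```bash
python3 -m pendant '{"angular":[[0,0,0],[0,0,0],[0,0,0],[0,0,0],[0,0,0],[0,0,0],[0,0,0],[0,0,0]],"linear":[[-2,0,40],[0,0,40],[0,0,40],[0,0,40],[0,0,40],[0,0,10],[0,0,10],[0,0,0]],"jaw":[-1,-1,-1,-1,-1,-1,-1,-1]}'; python3 -m pendant '{"angular":[[0,0,0],[0,0,0],[0,0,0],[0,0,0],[0,0,0],[0,0,0],[0,0,0],[0,0,0]],"linear":[[0,-10,0],[0,-10,0],[0,-8,0],[0,-8,0],[0,-8,0],[0,-8,0],[0,-8,0],[0,-8,0]],"jaw":[-1,-1,-1,-1,-1,-1,-1,-1]}'
python3 - <<'E'
from h import *
railfit(); railfit("scene")
E
```

```text
t: 2.5
position: [0.5243, 0.1603, 0.0113]
eef_rot: [-3.142, -0.0, -3.072]
wrist_force: [-1.2, 0.2, 1.1]
finger_gap: 0.003
t: 3.3
position: [0.5305, 0.093, 0.0132]
eef_rot: [3.139, 0.004, -3.073]
wrist_force: [-0.1, 6.4, 3.9]
finger_gap: -0.002
top centre bay [-150.4  -48.4] size [0.04  0.215] theta deg -4.4 L [-159.7   71.3] R [-141.2 -168. ] world c [ 0.5385 -0.0505]
scene centre bay [-151.7  -39.4] size [0.044 0.239] theta deg -4.7 L [-161.6   80.2] R [-141.9 -159. ] world c [ 0.5373 -0.0415]
```

The scene view (the top view is blocked by the gripper) shows the rail 45 mm further right at an unchanged angle. I'll push 10 mm more, then go round to the robot's side of its left part.

```bash
python3 -m pendant '{"angular":[[0,0,0],[0,0,0],[0,0,0],[0,0,0],[0,0,0],[0,0,0],[0,0,0],[0,0,0]],"linear":[[0,-6,0],[0,-6,0],[0,15,0],[0,15,0],[18,0,0],[18,0,0],[18,0,0],[0,-25,0]],"jaw":[-1,-1,-1,-1,-1,-1,-1,-1]}'; python3 -m pendant '{"angular":[[0,0,0],[0,0,0],[0,0,0],[0,0,0],[0,0,0],[0,0,0],[0,0,0],[0,0,0]],"linear":[[0,-25,0],[0,-25,0],[0,0,0],[0,0,0],[0,0,0],[0,0,0],[0,0,0],[0,0,0]],"jaw":[-1,-1,-1,-1,-1,-1,-1,-1]}'
python3 - <<'E'
from h import *
im,d=railfit(); railfit("scene"); cv2.imwrite("pics/top1.png",cv2.resize(im[140:300,220:420,::-1],None,fx=4,fy=4))
E
```

```text
t: 4.2
position: [0.4712, 0.0842, 0.0101]
eef_rot: [3.141, -0.005, -3.067]
wrist_force: [0.6, -0.1, -0.4]
finger_gap: 0.001
t: 5.0
position: [0.4789, 0.0323, 0.0113]
eef_rot: [3.142, -0.0, -3.071]
wrist_force: [0.2, 0.9, -0.3]
finger_gap: -0.001
top centre bay [-148.3  -77.4] size [0.04  0.184] theta deg -4.5 L [-157.8   42.2] R [-138.8 -197.1] world c [ 0.5402 -0.0795]
scene centre bay [-151.8  -50.6] size [0.046 0.239] theta deg -5.0 L [-162.2   68.9] R [-141.4 -170.2] world c [ 0.537  -0.0527]
```

View pics/top1.png

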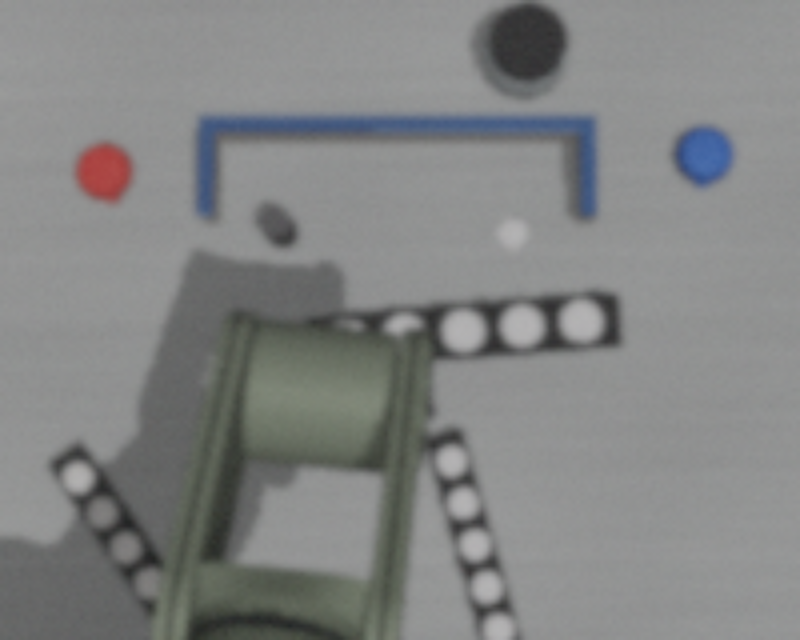

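```bash
python3 -m pendant '{"angular":[[0,0,0],[0,0,0],[0,0,0],[0,0,0],[0,0,0],[0,0,0],[0,0,0],[0,0,0]],"linear":[[-10,0,0],[-8,0,0],[-8,0,0],[-8,0,0],[-8,0,0],[-8,0,0],[-8,0,0],[-8,0,0]],"jaw":[-1,-1,-1,-1,-1,-1,-1,-1]}'
python3 - <<'E'
from h import *
railfit("scene")
E
```

```text
t: 5.9
position: [0.5457, 0.0363, 0.0111]
eef_rot: [-3.141, 0.0, -3.072]
wrist_force: [-2.3, 0.1, 0.7]
finger_gap: 0.001
scene centre bay [-132.2  -50.3] size [0.24  0.047] theta deg 12.1 L [-107.1   67.1] R [-157.3 -167.6] world c [ 0.5567 -0.0526]
```

```bash
python3 -m pendant '{"angular":[[0,0,0],[0,0,0],[0,0,0],[0,0,0],[0,0,7.2],[0,0,7.2],[0,0,7.2],[0,0,0]],"linear":[[-7,0,0],[-7,0,0],[15,0,0],[15,0,0],[0,0,0],[0,0,0],[0,0,0],[0,0,0]],"jaw":[-1,-1,-1,-1,0.3,0.3,0.3,0.3]}'
python3 - <<'E'
from h import *
railfit("scene"); print(toworld(-168,-38))
E
```

```text
t: 6.75
position: [0.5307, 0.0352, 0.0119]
eef_rot: [3.141, 0.003, 2.835]
wrist_force: [0.6, 0.9, -0.6]
finger_gap: 0.652
scene centre bay [-123.6  -49.7] size [0.24  0.043] theta deg 17.7 L [-87.1  64.7] R [-160. -164.] world c [ 0.5653 -0.0521]
[ 0.521  -0.0399]
```

```bash
python3 -m pendant '{"angular":[[0,0,0],[0,0,0],[0,0,0],[0,0,0],[0,0,0],[0,0,0],[0,0,0],[0,0,0]],"linear":[[-3,-18,0],[-5,-18,0],[-5,-18,0],[-5,-18,0],[0,0,4],[0,0,4],[0,0,0],[0,0,0]],"jaw":[0.3,0.3,0.3,0.3,0.3,0.3,0.3,0.3]}';python3 -m pendant '{"angular":[[0,0,0],[0,0,0],[0,0,0],[0,0,0],[0,0,0],[0,0,0],[0,0,0],[0,0,0]],"linear":[[-8,0,0],[-6,0,0],[-6,0,0],[-6,0,0],[-6,0,0],[-6,0,0],[-6,0,0],[-6,0,0]],"jaw":[0.3,0.3,0.3,0.3,0.3,0.3,0.3,0.3]}'
python3 - <<'E'
from h import *
railfit("scene")
E
```

```text
t: 7.6
position: [0.524, -0.038, 0.0029]
eef_rot: [3.141, -0.001, 2.836]
wrist_force: [-0.5, -0.3, 0.1]
finger_gap: 0.649
t: 8.4
position: [0.57, -0.0531, 0.0029]
eef_rot: [-3.141, -0.006, 2.835]
wrist_force: [-6.2, 2.9, 4.1]
finger_gap: 0.649
scene centre bay [-91.3 -59.2] size [0.241 0.048] theta deg 16.4 L [-57.4  55.9] R [-125.2 -174.4] world c [ 0.5975 -0.0621]
```

```bash
python3 -m pendant '{"angular":[[0,0,0],[0,0,0],[0,0,0],[0,0,0],[0,0,0],[0,0,0],[0,0,0],[0,0,0]],"linear":[[-6,0,0],[-6,0,0],[-6,0,0],[0,0,0],[14,0,0],[14,0,0],[0,-20,-8],[0,-30,0]],"jaw":[0.3,0.3,0.3,0.3,0.3,0.3,-1,-1]}';python3 -m pendant '{"angular":[[0,0,0],[0,0,0],[0,0,0],[0,0,0],[0,0,0],[0,0,0],[0,0,0],[0,0,0]],"linear":[[0,-30,0],[0,-30,0],[0,-30,0],[0,-20,0],[0,0,0],[0,0,0],[0,0,0],[0,0,0]],"jaw":[-1,-1,-1,-1,-1,-1,-1,-1]}'
python3 - <<'E'
from h import *
railfit("scene");im,d=railfit("top"); cv2.imwrite("pics/top2.png",cv2.resize(im[140:300,220:420,::-1],None,fx=4,fy=4)); print(tobay(monitor.state()["position"]))
E
```

```text
t: 9.25
position: [0.5491, -0.0984, 0.0125]
eef_rot: [3.141, 0.005, 2.838]
wrist_force: [0.1, -1.0, -0.1]
finger_gap: 0.318
t: 10.05
position: [0.5144, -0.2025, 0.0113]
eef_rot: [3.142, 0.0, 2.836]
wrist_force: [0.1, 0.6, -0.1]
finger_gap: -0.003
scene centre bay [-69.  -65.8] size [0.24  0.042] theta deg 17.4 L [-33.1  48.7] R [-104.9 -180.3] world c [ 0.6197 -0.0689]
top centre bay [-69.6 -65.5] size [0.239 0.041] theta deg 17.0 L [-34.5  49.3] R [-104.7 -180.2] world c [ 0.6191 -0.0686]
[-172.6382979 -200.7667997]
```

View pics/top2.png

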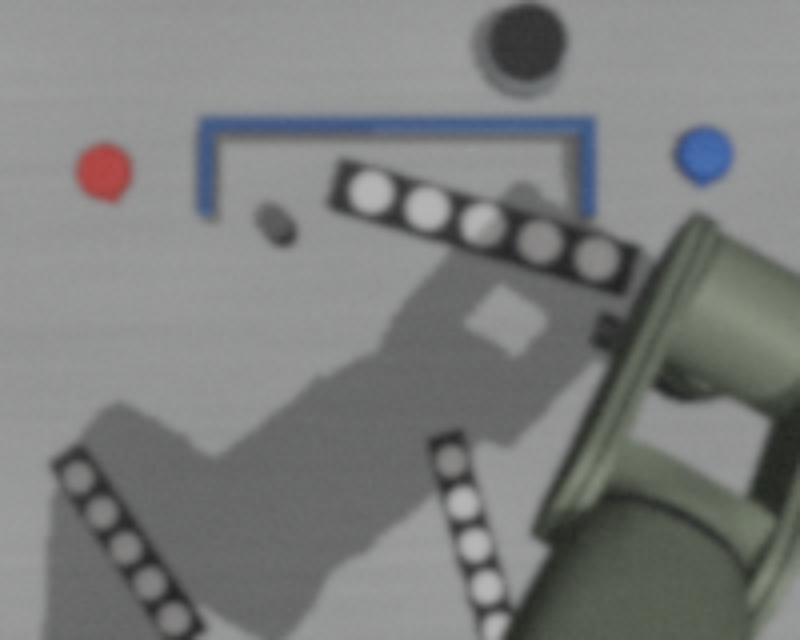

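The rail is at 17.2° in line with the gap, about 6 mm clear of the right wall's tip and well clear of the post. Next I'll go behind the right end and push lengthwise.

```bash
python3 -m pendant '{"angular":[[0,0,0],[0,0,0],[0,0,0],[0,0,0],[0,0,0],[0,0,0],[0,0,0],[0,0,0]],"linear":[[-15,0,0],[-15,0,0],[-15,0,0],[-14,0,0],[0,0,0],[0,10,0],[0,8,0],[0,6,0]],"jaw":[-1,-1,-1,-1,-1,-1,-1,-1]}';python3 -m pendant '{"angular":[[0,0,0],[0,0,0],[0,0,0],[0,0,0],[0,0,0],[0,0,0],[0,0,0],[0,0,0]],"linear":[[0,6,0],[0,6,0],[0,6,0],[0,6,0],[0,6,0],[0,6,0],[0,6,0],[0,0,0]],"jaw":[-1,-1,-1,-1,-1,-1,-1,-1]}'
python3 - <<'E'
from h import *
railfit("scene"); print(tobay(monitor.state()["position"]))
E
```

```text
t: 10.95
position: [0.5769, -0.1967, 0.011]
eef_rot: [3.141, -0.001, 2.835]
wrist_force: [0.0, 0.2, -0.0]
finger_gap: -0.004
t: 11.75
position: [0.5906, -0.1571, 0.0114]
eef_rot: [3.14, 0.0, 2.835]
wrist_force: [-0.4, 0.2, 0.0]
finger_gap: -0.001
scene centre bay [-57.3 -28.3] size [0.243 0.044] theta deg 17.2 L [-21.8  86.3] R [ -92.7 -142.9] world c [ 0.6319 -0.0316]
[ -96.76823081 -154.64613206]
```

```bash
python3 -m pendant '{"angular":[[0,0,0],[0,0,0],[0,0,0],[0,0,0],[0,0,0],[0,0,0],[0,0,0],[0,0,0]],"linear":[[1.5,5,0],[1.5,5,0],[1.5,5,0],[1.5,5,0],[1.5,5,0],[1.5,5,0],[0,0,0],[0,0,0]],"jaw":[-1,-1,-1,-1,-1,-1,-1,-1]}'
python3 - <<'E'
from h import *
railfit("scene"); print(tobay(monitor.state()["position"]), monitor.state()["wrist_force"])
E
```

```text
t: 12.6
position: [0.5909, -0.1262, 0.0114]
eef_rot: [3.14, -0.0, 2.835]
wrist_force: [0.2, -0.9, 0.2]
finger_gap: 0.005
scene centre bay [-54.8   2.3] size [0.242 0.042] theta deg 17.5 L [-18.7 116.7] R [ -90.8 -112.2] world c [ 0.6347 -0.001 ]
[ -97.17434653 -123.43058426] [-1.18171809 -0.35846519  0.56412277]
```

The left corner is now on the back wall behind the post, and the right end is 22 mm clear of the wall's tip. Next I'll go round to the rear face near the right end and swing it in.

```bash
python3 -m pendant '{"angular":[[0,0,0],[0,0,0],[0,0,0],[0,0,0],[0,0,0],[0,0,0],[0,0,0],[0,0,-8]],"linear":[[0,-16,0],[14,0,0],[14,0,0],[14,0,0],[0,0,0],[0,26,0],[0,26,0],[0,0,0]],"jaw":[-1,-1,-1,-1,-1,-1,-1,-1]}';python3 -m pendant '{"angular":[[0,0,0],[0,0,0],[0,0,0],[0,0,0],[0,0,0],[0,0,0],[0,0,-4],[0,0,-4]],"linear":[[-8,0,0],[-6,0,0],[-6,0,0],[-6,0,0],[-6,0,0],[-6,0,0],[-5,0,0],[-5,0,0]],"jaw":[-1,-1,-1,-1,-1,-1,-1,-1]}'
python3 - <<'E'
from h import *
railfit("scene"); print(tobay(monitor.state()["position"]), monitor.state()["wrist_force"])
E
```

```text
t: 13.45
position: [0.5628, -0.0782, 0.0114]
eef_rot: [3.14, 0.001, 2.979]
wrist_force: [-0.3, -0.2, -0.3]
finger_gap: 0.0
t: 14.25
position: [0.6094, -0.0881, 0.0111]
eef_rot: [-3.141, 0.0, 3.116]
wrist_force: [-2.2, -1.3, 0.8]
finger_gap: -0.001
scene centre bay [-39.   8.] size [0.24  0.043] theta deg 5.1 L [-28.3 127.5] R [ -49.8 -111.5] world c [0.6506 0.0045]
[-77.94362731 -85.1266211 ] [-0.75572283 -0.81784184 -1.67716563]
```

```bash
python3 -m pendant '{"angular":[[0,0,-0.7],[0,0,0],[0,0,0],[0,0,0],[0,0,0],[0,0,0],[0,0,0],[0,0,0]],"linear":[[15,0,0],[0,30,0],[0,30,0],[0,30,0],[0,0,4],[0,0,4],[0,0,0],[0,0,0]],"jaw":[-1,0.6,0.6,0.6,0.6,0.6,0.6,0.6]}';python3 -m pendant '{"angular":[[0,0,0],[0,0,0],[0,0,0],[0,0,0],[0,0,0],[0,0,0],[0,0,0],[0,0,0]],"linear":[[-6,0,0],[-6,0,0],[-6,0,0],[-5,0,0],[-5,0,0],[-5,0,0],[-5,0,0],[0,0,0]],"jaw":[0.6,0.6,0.6,0.6,0.6,0.6,0.6,0.6]}'
python3 - <<'E'
from h import *
railfit("scene"); print(tobay(monitor.state()["position"]), monitor.state()["wrist_force"])
E
```

```text
t: 15.1
position: [0.5955, 0.0017, 0.0031]
eef_rot: [-3.142, 0.0, 3.124]
wrist_force: [0.1, 0.7, -0.9]
finger_gap: 0.802
t: 15.9
position: [0.6329, 0.002, 0.0029]
eef_rot: [-3.141, -0.002, 3.126]
wrist_force: [-2.2, -1.2, 1.5]
finger_gap: 0.8
scene centre bay [-30.9  10.2] size [0.239 0.041] theta deg 0.2 L [-30.4 130.2] R [ -31.4 -109.8] world c [0.6587 0.0066]
[-56.69947303   5.24833954] [-2.47592296 -2.00414247  0.47088688]
```

```bash
python3 -m pendant '{"angular":[[0,0,0],[0,0,0],[0,0,0],[0,0,0],[0,0,0],[0,0,0],[0,0,0],[0,0,0]],"linear":[[-3,0,0],[-3,0,0],[-3,0,0],[-2,0,0],[-1,0,0],[0,0,0],[0,0,0],[0,0,0]],"jaw":[0.6,0.6,0.6,0.6,0.6,0.6,0.6,0.6]}'
python3 - <<'E'
from h import *
railfit("scene"); print(tobay(monitor.state()["position"]), monitor.state()["wrist_force"])
E
```

```text
t: 16.75
position: [0.6388, 0.0023, 0.0028]
eef_rot: [3.141, -0.015, 3.126]
wrist_force: [-18.0, -1.5, 13.3]
finger_gap: 0.799
scene centre bay [-26.9  10.9] size [0.036 0.237] theta deg -0.9 L [-28.9 130.9] R [ -24.9 -109.1] world c [0.6627 0.0072]
[-50.78474412   5.65298679] [-16.96544722  -0.93232408  13.33028854]
```

The push met 17 N and the tool stopped at bay x = -51, which is what contact with the back wall should give. The scene view is partly hidden by that wall, so I'll back off, raise the arm and check from above.

```bash
python3 -m pendant '{"angular":[[0,0,0],[0,0,0],[0,0,0],[0,0,0],[0,0,0],[0,0,0],[0,0,0],[0,0,0]],"linear":[[10,0,0],[15,0,0],[15,0,0],[40,0,0],[40,0,-20],[40,0,-30],[0,0,-30],[0,0,0]],"jaw":[0.6,0.6,0.6,0.6,0.6,0.6,0.6,0.6]}'
python3 - <<'E'
from h import *
railfit("scene");im,d=railfit("top"); cv2.imwrite("pics/top3.png",cv2.resize(im[150:230,250:390,::-1],None,fx=5.7,fy=5.7,interpolation=cv2.INTER_CUBIC))
P=cloud("top",d)
for y in (-.09,-.05,0,.05,.11):
    m=(abs(P[...,1]-y)<.012)&(P[...,2]>.02)&(P[...,2]<.034)&(P[...,0]>.6)&(P[...,0]<.72); q=P[m][:,0]; print(y,q.min().round(4),q.max().round(4))
E
```

```text
t: 17.6
position: [0.4885, 0.0041, 0.0874]
eef_rot: [-3.14, 0.011, 3.126]
wrist_force: [0.2, -0.6, 0.3]
finger_gap: 0.798
scene centre bay [-25.3  10.6] size [0.238 0.031] theta deg 0.3 L [-24.7 130.6] R [ -25.9 -109.4] world c [0.6643 0.0069]
top centre bay [-21.7  11.9] size [0.235 0.036] theta deg -0.0 L [-21.7 131.9] R [ -21.7 -108.1] world c [0.668  0.0082]
-0.09 0.649 0.6896
-0.05 0.6494 0.6907
0 0.6503 0.6912
0.05 0.6513 0.6921
0.11 0.6518 0.6933
```

View pics/top3.png

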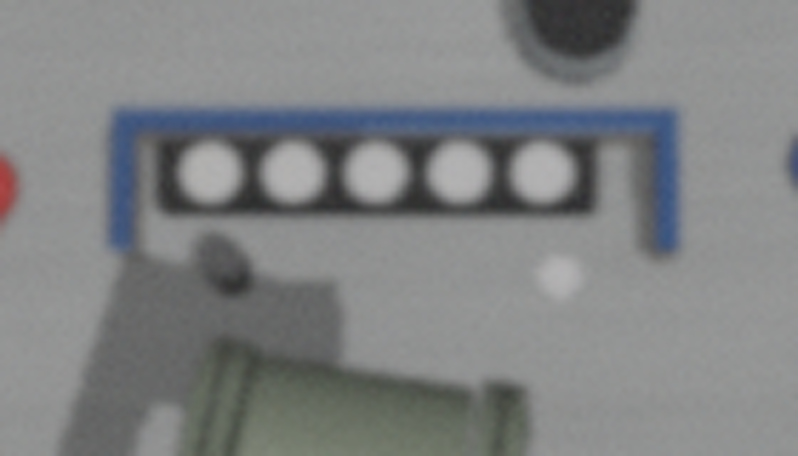

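The crop shows the rail (160–595, 140–212) lying along the back wall (top edge at 110–135) with no gap. Its rear edge is at world x 0.650, where contact would put it at 0.6495. The angle is about 0° and y is +12 mm. I'll check the bystanders against the first picture and hand in.

Run:
```python
from h import *
im,d=vision.camera("scene"); a=np.load("scene0.npz")["im"]
for n,(u,v) in dict(compact_l=(404,245),compact_r=(245,211),tub=(170,150),cup=(516,235),spatula=(467,270),bottle=(203,187),jar=(279,239)).items():
    s=np.s_[v-22:v+22,u-22:u+22]; p=cv2.phaseCorrelate(cv2.cvtColor(a[s],7).astype(float),cv2.cvtColor(im[s],7).astype(float)); print(n,np.round(p[0],1),round(p[1],2))
print(order.close_job())
```

```text
compact_l [0.4 0.4] 1.0
compact_r [0.4 0.5] 1.01
tub [0.4 0.4] 1.01
cup [0.5 0.5] 0.99
spatula [0.5 0.5] 1.04
bottle [0.5 0.6] 1.0
jar [0.4 0.6] 1.0
the job is handed in; nothing more can be done
None
```

The rail is in the bay, flush along the back wall, and the job is handed in; the arm took about 18 s of the 72 s. I used pushes only: the left end face to the right, the rail turned to 17°, then in behind the post. Then I swung the right end in and pressed the rail home with the fingers spread.

**Last checks from the top camera:**
- **Position:** the rail centre is at bay x ≈ -21.7 mm, y ≈ +12 mm.
- **Angle:** about 0°, with both end centres ≈ 22 mm from the wall against the 28 mm limit.
- **Rear edge:** measured at world x 0.650, where full contact would put it at 0.6495.
- **Bystanders:** all show the same shift of about half a pixel from the first picture, so none has moved.

**What disagreed:** the scene camera put the rail centre at -25 mm. Part of the rail was hidden from that camera by the back wall (31 mm of its width seen instead of 40), so I trusted the top view. The final press peaked at about 18 N sideways and 13 N vertically. I saw no sign of lifting or tipping, but I did not measure the final height or tilt exactly.

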